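# Close a drive housing on its dowels and hold it pressed

## Robot

A 7-joint arm with a two-finger parallel gripper is mounted at the origin on the work surface. World frame = base frame: x ahead of the robot, y to its left, z up, the work surface at z = 0. Lengths are in m, angles in rad, forces in N, time in s.
With the tool pointing down it reaches from about 0.4 to 0.85 m from the base axis. Payload 10.4 kg.
Tool frame: the origin (TCP) lies on the centre line of the jaws, within the pads' length; the fingertips stand 19 mm ahead of it and the grasp point (between the pads) is the TCP; z points along the fingers, y is the line along which they close (so a half turn about z gives the same grasp; the last joint's range is limited). The gripper opens to 85 mm and grips with 20 to 120 N. Pads are 22 mm wide; open, the fingers measure 114 mm over their backs; the gripper's body (76 mm by 85 mm) begins 54 mm behind the grasp point. The pads swing forward as they close: fully open they stand 13 mm farther back than shut.
Start: joints at [1.146, 0.332, -0.065, 1.46, 0.022, 1.35, -0.088], TCP at [0.244, -0.575, 0.25] pointing down, gripper open.
Joint ranges: [-2.6, 2.6], [-0.5, 2.12], [-1.47, 1.34], [0.16, 2.42], [-1.27, 4.41], [0.06, 2.06], [-2.6, 2.6]. Speed limits (rad/s): [2.22, 2.22, 2.79, 2.79, 3.14, 3.14, 3.14].

## Interface

Orientations are given as a 3x3 rotation matrix whose columns are the frame's x, y, z axes.
In Python, from workcell import bot gives the robot as it stands.
- The arm moves only by the tool carry_out, never from a script. Its argument "commands" is a list of rows, each a list of 7 numbers: the turn, a rotation vector about the tool's x, y, z in rad, then the shift along the tool's x, y, z in m, then the closure in counts, from 0 (fully open) to 255 (shut). A call has exactly 10 rows; each row is the pose to reach, as a shift and turn from the pose commanded when the call began, along the tool's axes at that moment; what a row does not reach only later rows make up. A row lasts 1/12 s, in which the tool goes at most 41.7 mm and 7.16 degrees, less where a joint would pass 70% of its speed; a pose out of reach is approached as far as the arm can. A call with a gripper value outside its range is refused whole. The fingers move at their own pace and stop on an object; "squeeze" is the grip in N (left out, the last holds). Time passes only in rows, so rows that repeat a pose let the fingers close, or fill a call up. It gives the time, the measured TCP pose, the force, the opening and the grip force at its end, in the units of the state.
- bot.get_state(): the state, without advancing time (a new reading comes with each control period).
- bot.capture(name): name is "scene" or "side" or "wrist"; returns (picture, depth): 384x512x3 uint8, red, green, blue; 384x512 float32, m along the optical axis (not along the pixel's ray), 0 where there is no reading.
- bot.camera_params(name): a dict with "fx", "fy", "cx", "cy" (pixels), "dist_coeffs" ([k1, k2, p1, p2, k3] as OpenCV has them; the pictures are not rectified), "pose" (4x4, takes a point from camera to world coordinates). Camera axes: x right, y down, z forward; pixel columns grow to the right and rows downward; lengths in m; the calibration is good to about 2 mm. A picture is of the moment at which its call begins: read the wrist's pose just before it. camera_params takes no time and is no camera call; for the wrist camera it gives the pose at the moment of the call.
- bot.sign_off(): hands the job in; it is judged then, once.
Trained networks look in the newest picture that a camera, given by its name, has taken for a name from the list of things; names that differ only in an ending like _2 or _b are one class to them, and where a whole thing is asked for, a point or a joint stands for the part that bears it (a point fixed in the world has none). Each returns a list of dicts, best first, with "conf" (0 to 1); they miss things now and then, are a little off and sometimes report something else, mostly with a low value. They report only what shows in the picture. A call takes as long as a camera call. They do not tell look-alikes from the thing itself.
- bot.search_frame(query, camera): "at" ([x, y, z] in m, in world coordinates, good to about 4 mm: the middle of the surface that is visible of it).
The state is a dict: "time": time; "joints": joint angles; "joint_vel": joint speeds; "joint_torque": joint torques, N m; "eef_pos": TCP position; "eef_rot": TCP orientation; "ft_force": force on the tool from outside, world axes, zero at the start; "ft_torque": the same for the moment, N m; "grip_width": finger opening in m; "finger_force": force on a finger pad.
Only numpy, scipy, OpenCV 4.12 (cv2) and the standard library are available. Lean on these libraries where they do the work, as an engineer would, in place of code of your own. Each camera call takes 0.05 s, during which the arm holds its last target. There are 200 camera calls.

## Task

Assemble the drive housing on the bench: lay the solid-state module flat into the open tray drawer of the lower half and slide the drawer fully shut. Then put the finned cover onto the lower half with its two holes over the two dowels and press it down against the sprung seal until it sits flush on the rim all round. Finish while still holding the cover pressed flush (the seal lifts it again if you let go), and leave the loose hard disk and the screwdriver where they are.

Things in the scene. Friction and masses are not known exactly. Their poses are not given: they have to be found in the camera images.
- base_rim (a point): Centre of the top rim of the housing's lower half: a grey box 150 (x) x 140 (y) mm, rim 45 mm above the bench, screwed down. x points from its open front (drawer side) to its closed back, z up. Two steel dowels, 8 mm thick, at (x, y) = (+60, +59) and (-60, -59) mm stand 18 mm above the rim: straight for 10 mm, then tapering to 3 mm. Side walls: |y| = 41 to 70 mm.
- seal (a joint): Sprung seal, in m pressed down: two black rubber strips along the inner edges of the side walls (|y| = 41 to 49 mm of base_rim). 0: free, 6 mm proud of the rim; 0.006: pressed level with the rim (cover flush). It yields from 6 N and takes 13 N when level, the cover's weight (about 4 N) included; that weight alone does not press it down.
- drawer (a joint): Slide of the tray drawer in the lower half, in m: 0 fully shut, up to 0.09 open; it opens along -x of base_rim, with a hard stop at 0 and about 1.5 N of friction. It starts open by 75 to 90 mm and stays where it is left.
- drawer_tray (a point): Centre of the tray's inner floor (top face of the floor, 12 mm above the bench), moves with the drawer; axes as base_rim. Aluminium tray, free space inside 94 (x) x 74 (y) mm; side lips 6 mm and back lip 7 mm above the floor; at the front stands the drawer front, 33 mm above the floor.
- drawer_front (a point): Middle of the top edge of the drawer front's outer face, which looks along -x of base_rim; 45 mm above the bench, moves with the drawer. The front is a grey upright panel 120 (y) x 8 (x) x 36 mm high, lower edge 9 mm above the bench. Push it along +x to shut the drawer. Shut, it rests against the lower half, its top level with the rim.
- cover_grip (a point): Point on the fins of the loose cover, mid-plan, 32 mm above its flat underside (flush: 32 mm above base_rim). Aluminium plate 150 (x) x 140 (y) x 8 mm, 0.4 kg, with a fin block 110 (x) x 30 (y) mm on its middle, top 52 mm above the underside; grip across its 30 mm (y). 11 mm through holes at (x, y) = (+60, +59), (-60, -59) mm; half a turn about z makes no difference. Lies flat on the bench.
- module_center (a point): Centre of the solid-state module, a bar 80 (x, length) x 26 (y) x 20 (z) mm with small dark fins on top and a green board below, about 90 g; lies flat on the bench, this point 10 mm above it. Grip it across the 26 mm width. Either end may point to the back of the tray.
- hard_disk: Bystander: a hard disk 147 x 101 x 26 mm lying flat; origin at the centre of its underside. Leave it alone.
- screwdriver: Bystander: a screwdriver lying on the bench; origin at the underside near its middle. Leave it alone.
Mind the look-alikes: they are no part of the job. Leave any brown or red look-alike of the part that bears cover_grip alone.

How it is judged:
By the outcome, as a careful person would: the job done as asked, in the order asked, and still so for the second after the job is handed in, while the arm keeps its last pose, push and grip.
It also fails if it takes over 67 s, if anything falls off the work surface, if the arm or the gripper's body presses on something with over 40 N, if the wrist force passes 120 N, or if a joint passes its speed limit or range.

## Working session

There is one attempt and no reset: what is moved stays moved. The work goes in short steps, Python scripts to look and compute and a tool call to move; the robot and the scene stay as the last step left them, time stands still between calls to the robot, and variables do not carry over. Pictures are saved under pics/ and viewed, at most 10 in all, crops included, and the job is handed in when it is done.

Besides the shell and the picture viewer there is one more tool, called after "Emit:" as name(argument=value, ...) on one line, values as JSON. carry_out: Moves the arm, as the interface text tells. Its arguments: {"type":"object","properties":{"commands":{"type":"array"},"squeeze":{"type":"number"}},"required":["commands"]}

```bash
ls; mkdir -p pics; cat > h.py <<'E'
import numpy as np, cv2
from workcell import bot
def cloud(cam):
    P=bot.camera_params(cam); img,d=bot.capture(cam)
    K=np.array([[P['fx'],0,P['cx']],[0,P['fy'],P['cy']],[0,0,1]]); h,w=d.shape
    uv=np.stack(np.meshgrid(np.arange(w),np.arange(h)),-1).reshape(-1,1,2).astype(np.float64)
    n=cv2.undistortPoints(uv,K,np.array(P['dist_coeffs'])).reshape(h,w,2)
    pc=np.concatenate([n*d[...,None],d[...,None]],-1); T=np.array(P['pose'])
    W=pc@T[:3,:3].T+T[:3,3]; W[d==0]=np.nan
    return img,W
def save(name,img): cv2.imwrite('pics/'+name+'.png',cv2.cvtColor(img,cv2.COLOR_RGB2BGR))
def topdown(img,W,x0,x1,y0,y1,res=0.001,zmax=1):
    # rows: x decreasing downward ; cols: y decreasing to the right
    H=int((x1-x0)/res);Wd=int((y1-y0)/res); out=np.zeros((H,Wd,3),np.uint8); Z=np.full((H,Wd),-1.)
    m=np.isfinite(W[...,2])&(W[...,2]<zmax); p=W[m]; c=img[m]; o=np.argsort(p[:,2]); p=p[o];c=c[o]
    r=((x1-p[:,0])/res).astype(int); q=((y1-p[:,1])/res).astype(int); k=(r>=0)&(r<H)&(q>=0)&(q<Wd)
    out[r[k],q[k]]=c[k]; Z[r[k],q[k]]=p[k,2]
    return out,Z
E
python3 - <<'E'
from h import *
ims=[]
for c in ['scene','side']:
    img,W=cloud(c); np.savez('/tmp/'+c,img=img,W=W); ims.append(img)
    for q in ['base_rim','drawer_tray','drawer_front','cover_grip','module_center','hard_disk','screwdriver']:
        r=bot.search_frame(q,c)
        P=bot.camera_params(c);T=np.linalg.inv(np.array(P['pose']))
        for e in r[:4]:
            p=T[:3,:3]@np.array(e['at'])+T[:3,3]
            print(c,q,round(e['conf'],2),np.round(e['at'],3),'px',round(P['fx']*p[0]/p[2]+P['cx']),round(P['fy']*p[1]/p[2]+P['cy']))
save('scene0',ims[0]);save('side0',ims[1])
E
```

```text
pics
scene base_rim 0.63 [0.625 0.05  0.026] px 253 234
scene drawer_front 0.96 [0.492 0.056 0.014] px 232 209
scene cover_grip 0.78 [0.528 0.298 0.006] px 303 193
scene cover_grip 0.66 [0.572 0.519 0.013] px 362 178
scene cover_grip 0.63 [0.29  0.326 0.011] px 269 156
scene cover_grip 0.41 [0.625 0.052 0.026] px 254 233
scene module_center 0.92 [ 0.47  -0.301  0.016] px 107 249
scene module_center 0.57 [0.491 0.054 0.013] px 231 209
scene hard_disk 0.82 [0.709 0.295 0.025] px 342 221
scene screwdriver 0.63 [ 0.756 -0.326  0.021] px 128 342
side base_rim 0.79 [0.608 0.068 0.025] px 222 193
side base_rim 0.47 [0.504 0.329 0.013] px 247 253
side drawer_tray 0.76 [0.516 0.052 0.016] px 252 195
side drawer_front 0.77 [0.514 0.052 0.01 ] px 253 196
side drawer_front 0.65 [ 0.461 -0.293  0.016] px 276 145
side cover_grip 0.93 [0.504 0.328 0.008] px 247 255
side cover_grip 0.91 [0.267 0.361 0.009] px 339 268
side cover_grip 0.67 [0.549 0.558 0.011] px 216 318
side module_center 0.67 [ 0.462 -0.291  0.012] px 276 146
side hard_disk 0.84 [0.696 0.328 0.023] px 174 245
side screwdriver 0.76 [ 0.738 -0.321  0.019] px 203 137
```

View pics/scene0.png

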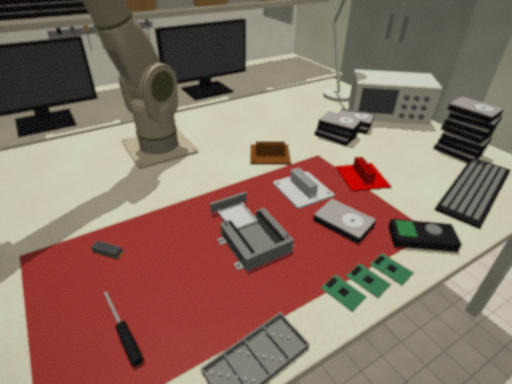

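View pics/side0.png

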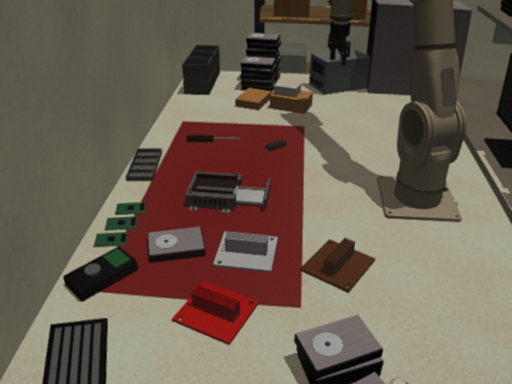

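The scene picture shows three cover look-alikes: silver at (303,188), brown at (270,153) and red at (363,176). The silver finned plate is the cover. The dark bar at (107,249) is the module, and the grey box with the open drawer at (253,232) is the lower half. I'll check these in a crop and estimate yaws from the clouds.

```bash
python3 - <<'E'
from h import *
out=[]
for c in ['scene','side']:
    D=np.load('/tmp/'+c+'.npz'); img,W=D['img'],D['W']
    t,Z=topdown(img,W,0.38,0.78,-0.36,0.44,0.002)
    out.append(t)
    for nm,(x0,x1,y0,y1,z0,z1) in dict(module=(.40,.54,-.36,-.24,.013,.03),fin=(.44,.62,.22,.40,.03,.07),plate=(.42,.62,.2,.42,.005,.06),base=(.52,.74,-.05,.16,.036,.07)).items():
        m=(W[...,0]>x0)&(W[...,0]<x1)&(W[...,1]>y0)&(W[...,1]<y1)&(W[...,2]>z0)&(W[...,2]<z1)
        p=W[m][:,:2].astype(np.float32)
        if len(p)>5:
            r=cv2.minAreaRect(p*1000); print(c,nm,len(p),np.round(p.mean(0),3),np.round(r[0],1),np.round(r[1],1),round(r[2],1), 'zmax',W[m][:,2].max().round(3))
D=np.load('/tmp/scene.npz')['img']
cr=np.vstack([cv2.resize(D[165:285,195:355],(640,480),interpolation=cv2.INTER_CUBIC)])
save('crop0',cr)
E
```

```text
scene module 286 [ 0.469 -0.3  ] [ 466.8 -301.1] [77.9 28.5] 40.0 zmax 0.025
scene fin 347 [0.517 0.306] [510.3 310.6] [ 33.9 112. ] 85.6 zmax 0.057
scene plate 1312 [0.523 0.298] [524.7 315.1] [208.2 183.1] 84.6 zmax 0.057
scene base 1285 [0.654 0.041] [637.6  48.4] [141.2 153.3] 87.8 zmax 0.064
side module 106 [ 0.462 -0.299] [ 461.3 -302. ] [79.3 39.1] 41.9 zmax 0.027
side fin 587 [0.507 0.316] [507.3 309.9] [ 39.6 110. ] 86.7 zmax 0.057
side plate 1971 [0.507 0.329] [522.9 306.1] [196.9 206.2] 2.3 zmax 0.057
side base 892 [0.638 0.06 ] [635.4  49. ] [149.9 150.5] 87.9 zmax 0.064
```

View pics/crop0.png

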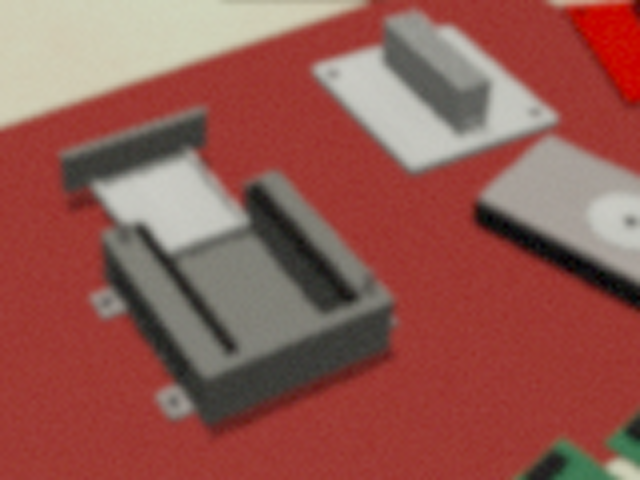

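The crop confirms it: the silver plate has holes near (333,73) and (537,112), and the dowels stand at (125,228) and (370,285), on the same diagonal. Next I go above the module.

```bash
cat >> h.py <<'E'
from scipy.spatial.transform import Rotation as Ro
def rotz(yaw): # tool pointing down, tool y (closing line) at world angle yaw
    c,s=np.cos(yaw),np.sin(yaw); y=np.array([c,s,0]); z=np.array([0,0,-1.]); return np.stack([np.cross(y,z),y,z],1)
def delta(pos,R,p0=None,R0=None):
    s=bot.get_state(); R0=np.array(s['eef_rot']) if R0 is None else R0; p0=np.array(s['eef_pos']) if p0 is None else p0
    return np.round(Ro.from_matrix(R0.T@R).as_rotvec(),4),np.round(R0.T@(np.array(pos)-p0),4)
E
python3 - <<'E'
from h import *
s=bot.get_state(); print({k:np.round(v,3).tolist() for k,v in s.items()})
T=np.array(bot.camera_params('wrist')['pose']); R=np.array(s['eef_rot'])
print(R.T@T[:3,:3], R.T@(T[:3,3]-s['eef_pos'])); print(bot.camera_params('wrist')['fx'])
for yaw in (-50,130): print(delta([.464,-.301,.2],rotz(np.radians(yaw))))
E
```

```text
{'time': 0.8, 'joints': [1.146, 0.332, -0.065, 1.46, 0.022, 1.35, -0.088], 'joint_vel': [0.0, 0.001, -0.001, 0.001, -0.001, 0.0, 0.001], 'joint_torque': [0.001, -62.518, 0.05, -39.183, 0.016, 0.002, -0.0], 'eef_pos': [0.244, -0.575, 0.25], 'eef_rot': [[0.92, 0.391, 0.0], [0.391, -0.92, -0.0], [0.0, 0.0, -1.0]], 'ft_force': [-0.725, 0.467, -0.791], 'ft_torque': [-0.013, 0.02, -0.055], 'finger_force': 0.0, 'grip_width': 0.086}
[[-7.79917329e-04 -9.52559989e-01 -3.04349897e-01]
 [ 9.99999684e-01 -6.97030668e-04 -3.80987669e-04]
 [ 1.50772398e-04 -3.04350098e-01  9.52560232e-01]] [ 0.07893167 -0.00049796 -0.1240182 ]
316.97824962660144
(array([ 1.000e-04,  0.000e+00, -2.963e-01]), array([ 0.3093, -0.1665,  0.0503]))
(array([ 0.0000e+00, -1.0000e-04,  2.8452e+00]), array([ 0.3093, -0.1665,  0.0503]))
```

Emit:
carry_out(commands=[[0,0,-0.296,0.309,-0.166,0.09,0],[0,0,-0.296,0.309,-0.166,0.09,0],[0,0,-0.296,0.309,-0.166,0.09,0],[0,0,-0.296,0.309,-0.166,0.09,0],[0,0,-0.296,0.309,-0.166,0.09,0],[0,0,-0.296,0.309,-0.166,0.09,0],[0,0,-0.296,0.309,-0.166,0.09,0],[0,0,-0.296,0.309,-0.166,0.09,0],[0,0,-0.296,0.309,-0.166,0.09,0],[0,0,-0.296,0.309,-0.166,0.09,0]])

```text
time: 1.63
eef_pos: [0.4675, -0.2947, 0.1591]
eef_rot: [[0.76, 0.649, 0.0], [0.649, -0.76, 0.003], [0.002, -0.002, -1.0]]
ft_force: [-0.6, 0.3, -0.2]
grip_width: 0.0855
finger_force: 0.0
```

```bash
python3 - <<'E'
from h import *
s=bot.get_state(); print(np.round(s['eef_pos'],4),s['joint_vel'])
img,W=cloud('wrist'); save('w_mod',img)
m=(W[...,2]>.011)&(W[...,2]<.03)&(abs(W[...,0]-.464)<.07)&(abs(W[...,1]+.301)<.07)
p=W[m][:,:2].astype(np.float32)*1000; r=cv2.minAreaRect(p); print(len(p),r,W[m][:,2].max())
print(bot.search_frame('module_center','wrist')[:2])
E
```

```text
[ 0.4675 -0.2947  0.1591] [ 0.05781945 -0.01680325  0.07617822 -0.01648738  0.01135764  0.02657679
  0.09343822]
2437 ((465.4964294433594, -301.8844909667969), (76.58882141113281, 25.551942825317383), 39.90559005737305) 0.02273111288275942
[{'at': [0.4729, -0.3009, 0.0139], 'conf': 0.73}]
```

View pics/w_mod.png

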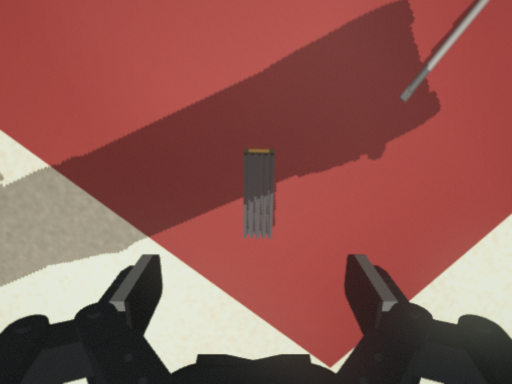

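The module is at (258,195), lined up with the jaws between the fingertips. I descend and grip it.

Emit:
carry_out(commands=[[0,0,0,0.001,0.0015,0.03,0],[0,0,0,0.001,0.0015,0.06,0],[0,0,0,0.001,0.0015,0.09,0],[0,0,0,0.001,0.0015,0.115,0],[0,0,0,0.001,0.0015,0.13,0],[0,0,0,0.001,0.0015,0.138,0],[0,0,0,0.001,0.0015,0.138,0],[0,0,0,0.001,0.0015,0.138,200],[0,0,0,0.001,0.0015,0.138,255],[0,0,0,0.001,0.0015,0.138,255]], squeeze=40)

```text
time: 2.57
eef_pos: [0.4664, -0.3029, 0.0237]
eef_rot: [[0.767, 0.642, 0.002], [0.642, -0.767, -0.001], [0.001, 0.002, -1.0]]
ft_force: [-0.7, 0.3, 0.2]
grip_width: 0.0515
finger_force: 0.0
```

Emit:
carry_out(commands=[[0,0,0,0,0,0,255],[0,0,0,0,0,0,255],[0,0,0,0,0,0,255],[0,0,0,0,0,0,255],[0,0,0,0,0,-0.03,255],[0,0,0,0,0,-0.06,255],[0,0,0,0,0,-0.09,255],[0,0,0,0,0,-0.12,255],[0,0,0,0,0,-0.15,255],[0,0,0,0,0,-0.178,255]])

```text
time: 3.4
eef_pos: [0.4655, -0.3019, 0.2022]
eef_rot: [[0.766, 0.643, 0.0], [0.643, -0.766, -0.0], [0.0, 0.001, -1.0]]
ft_force: [-0.1, -0.4, -0.8]
grip_width: 0.0249
finger_force: 40.0
```

```bash
python3 - <<'E'
from h import *
s=bot.get_state(); print(np.round(s['joints'],2))
# commanded about (0.4655,-0.302,0.20) yaw -50; look above the tray, tool y = base -y
Rc=rotz(np.radians(-50)); print(delta([.52,.053,.2],rotz(np.radians(-92.2)),np.array([.4655,-.302,.2]),Rc))
E
```

```text
[ 0.77  0.23 -0.32  1.7   0.08  1.22 -0.44]
(array([0.    , 0.    , 0.7365]), array([ 0.2699, -0.2369,  0.    ]))
```

Module held (24.9 mm, 40 N). I move above the lower half for a close look.

Emit:
carry_out(commands=[[0,0,0.736,0.308,-0.205,0,255],[0,0,0.736,0.308,-0.205,0,255],[0,0,0.736,0.308,-0.205,0,255],[0,0,0.736,0.308,-0.205,0,255],[0,0,0.736,0.308,-0.205,0,255],[0,0,0.736,0.308,-0.205,0,255],[0,0,0.736,0.308,-0.205,0,255],[0,0,0.736,0.308,-0.205,0,255],[0,0,0.736,0.308,-0.205,0,255],[0,0,0.736,0.308,-0.205,0,255]])

```text
time: 4.23
eef_pos: [0.57, 0.0592, 0.2005]
eef_rot: [[0.999, -0.033, 0.0], [-0.033, -0.999, 0.002], [0.0, -0.002, -1.0]]
ft_force: [-0.8, -0.4, -0.9]
grip_width: 0.0252
finger_force: 40.0
```

Emit:
carry_out(commands=[[0,0,0,0,0,0,255],[0,0,0,0,0,0,255],[0,0,0,0,0,0,255],[0,0,0,0,0,0,255],[0,0,0,0,0,0,255],[0,0,0,0,0,0,255],[0,0,0,0,0,0,255],[0,0,0,0,0,0,255],[0,0,0,0,0,0,255],[0,0,0,0,0,0,255]])

```text
time: 5.07
eef_pos: [0.5699, 0.0528, 0.2003]
eef_rot: [[0.999, -0.038, 0.0], [-0.038, -0.999, -0.0], [0.0, 0.0, -1.0]]
ft_force: [0.4, -0.1, -0.8]
grip_width: 0.0248
finger_force: 40.0
```

```bash
python3 - <<'E'
from h import *
s=bot.get_state(); print(np.round(s['eef_pos'],4),np.round(s['joint_vel'],3))
img,W=cloud('wrist'); np.savez('/tmp/base',img=img,W=W); 
t,Z=topdown(img,W,.4,.8,-.1,.2,.001,zmax=.085)
save('base',np.hstack([cv2.resize(img,(512,400)),t]))
print(img.shape)
for q in ['base_rim','drawer_tray','drawer_front']: print(q,bot.search_frame(q,'wrist')[:2])
E
```

```text
[0.5699 0.0528 0.2003] [-0.003  0.001 -0.     0.    -0.001 -0.001 -0.   ]
(384, 512, 3)
base_rim [{'at': [0.6438, 0.0467, 0.0283], 'conf': 0.92}]
drawer_tray [{'at': [0.6428, 0.0859, 0.0482], 'conf': 0.66}, {'at': [0.5605, 0.0344, 0.0118], 'conf': 0.63}]
drawer_front [{'at': [0.5547, 0.0378, 0.0061], 'conf': 0.64}]
```

View pics/base.png

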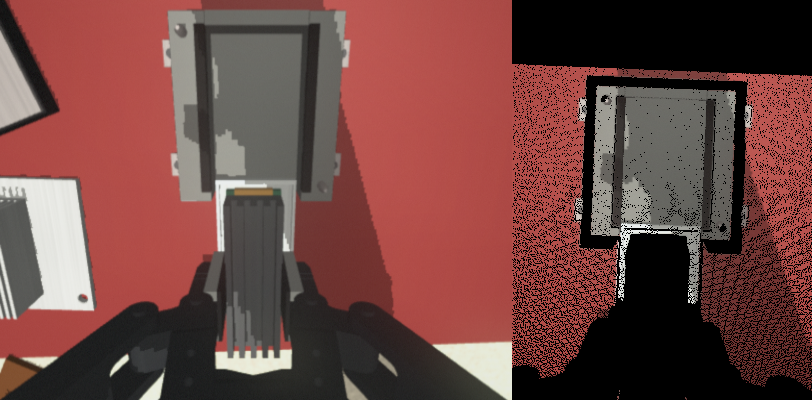

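The left half shows the lower half from above, with the dowels at (181,30) and (322,187) and the tray under the held module. Now I fit the numbers.

```bash
python3 - <<'E'
from h import *
D=np.load('/tmp/base.npz'); img,W=D['img'],D['W']; X,Y,Z=W[...,0],W[...,1],W[...,2]
box=(X>.5)&(X<.75)&(Y>-.06)&(Y<.16)
m=box&(Z>.042)&(Z<.049); r=cv2.minAreaRect((W[m][:,:2]*1000).astype(np.float32)); print('rim',m.sum(),r,np.median(Z[m]))
for nm,(cx,cy) in dict(pp=(.70,.107),mm=(.574,-.011)).items():
    k=box&(abs(X-cx)<.015)&(abs(Y-cy)<.015)&(Z>.052)&(Z<.07); p=W[k]; print(nm,len(p),p.mean(0).round(4),p.min(0).round(4),p.max(0).round(4))
    k&=Z>.059; print('top',k.sum(),W[k].mean(0).round(4))
# tray lips (z 17-20mm) and floor
k=(abs(X-.57)<.035)&(abs(Y-.053)<.05)&(Z>.015)&(Z<.024); p=W[k]
print('lip x of back, by y'); 
b=p[abs(p[:,1]-.05)<.025]; print(len(b),np.percentile(b[:,0],[2,50,98]).round(4), np.median(b[:,2]))
k=(X>.50)&(X<.555)&(abs(Y-.05)<.05)&(Z>.015)&(Z<.024)
for sgn in (1,-1):
    q=W[k&(sgn*(Y-.05)>0.02)]; print('side lip',sgn,len(q),np.percentile(q[:,1],[2,50,98]).round(4) if len(q) else '', q[:,0].mean().round(3) if len(q) else '')
for c in ['scene','side']:
    D=np.load('/tmp/'+c+'.npz');V=D['W']; k=(V[...,0]>.4)&(V[...,0]<.53)&(abs(V[...,1]-.055)<.08)&(V[...,2]>.03)&(V[...,2]<.055)
    r=cv2.minAreaRect((V[k][:,:2]*1000).astype(np.float32)); print(c,'front',k.sum(),r,np.percentile(V[k][:,0],[2,50,98]).round(4))
E
```

```text
rim 10619 ((637.0447387695312, 48.370513916015625), (140.58877563476562, 149.37522888183594), 87.8532943725586) 0.045367409722588514
pp 121 [0.6975 0.102  0.0578] [0.685  0.0922 0.052 ] [0.7027 0.1084 0.0644]
top 52 [0.6984 0.1045 0.0617]
mm 79 [ 0.5762 -0.0062  0.0579] [ 0.5706 -0.0125  0.052 ] [0.5888 0.0033 0.064 ]
top 33 [ 0.5755 -0.0076  0.0615]
lip x of back, by y
252 [0.5708 0.5735 0.5758] 0.01908225596876026
side lip 1 154 [0.089  0.091  0.0934] 0.529
side lip -1 164 [0.012  0.0141 0.0163] 0.529
scene front 226 ((474.0173034667969, 54.6529426574707), (119.86540222167969, 12.098580360412598), 88.46321868896484) [0.4696 0.4763 0.4804]
side front 82 ((471.328125, 55.30427932739258), (119.13949584960938, 8.586931228637695), 87.71293640136719) [0.4653 0.4708 0.4766]
```

Base centre is (0.637, 0.0484) with yaw −2.15°. The tray centre is about (0.524, 0.0526), so the drawer is open about 85 mm. I lower the module into the tray.

Emit:
carry_out(commands=[[0,0,0,-0.03,0.001,0,255],[0,0,0,-0.046,0.002,0.02,255],[0,0,0,-0.046,0.002,0.05,255],[0,0,0,-0.046,0.002,0.08,255],[0,0,0,-0.046,0.002,0.11,255],[0,0,0,-0.046,0.002,0.135,255],[0,0,0,-0.046,0.002,0.15,255],[0,0,0,-0.046,0.002,0.16,255],[0,0,0,-0.046,0.002,0.165,255],[0,0,0,-0.046,0.002,0.166,255]])

```text
time: 6.1
eef_pos: [0.5253, 0.0526, 0.0352]
eef_rot: [[0.999, -0.038, 0.003], [-0.038, -0.999, -0.0], [0.003, 0.0, -1.0]]
ft_force: [1.5, 0.3, 2.9]
grip_width: 0.0252
finger_force: 40.6
```

Emit:
carry_out(commands=[[0,0,0,0,0,0,255],[0,0,0,0,0,0,255],[0,0,0,0,0,0,150],[0,0,0,0,0,0,150],[0,0,0,0,0,0,150],[0,0,0,0,0,0,150],[0,0,0,0,0,-0.01,150],[0,0,0,0,0,-0.03,150],[0,0,0,0,0,-0.06,150],[0,0,0,0,0,-0.09,150]])

```text
time: 6.93
eef_pos: [0.5232, 0.0528, 0.1256]
eef_rot: [[0.999, -0.038, -0.001], [-0.038, -0.999, 0.0], [-0.001, -0.0, -1.0]]
ft_force: [1.3, -1.6, 1.0]
grip_width: 0.0347
finger_force: 0.0
```

Emit:
carry_out(commands=[[0,0,0,-0.03,0,0,150],[0,0,0,-0.06,0,0,255],[0,0,0,-0.086,0,0,255],[0,0,0,-0.086,0,0,255],[0,0,0,-0.086,0,0,255],[0,0,0,-0.086,0,0,255],[0,0,0,-0.086,0,0,255],[0,0,0,-0.086,0,0,255],[0,0,0,-0.086,0,0,255],[0,0,0,-0.086,0,0,255]])

```text
time: 7.77
eef_pos: [0.4382, 0.056, 0.1242]
eef_rot: [[0.999, -0.038, -0.0], [-0.038, -0.999, 0.0], [-0.0, -0.0, -1.0]]
ft_force: [-0.8, -0.2, -0.2]
grip_width: -0.0
finger_force: 0.0
```

```bash
python3 - <<'E'
from h import *
s=bot.get_state(); print(np.round(s['eef_pos'],4),np.round(s['joints'],2),s['grip_width'])
img,W=cloud('wrist'); save('tray',img); X,Y,Z=W[...,0],W[...,1],W[...,2]
k=(X>.47)&(X<.58)&(abs(Y-.053)<.03)&(Z>.024)&(Z<.038); p=W[k]
print('module',cv2.minAreaRect((p[:,:2]*1000).astype(np.float32)),np.percentile(Z[k],[5,50,95]))
k=(X>.44)&(X<.49)&(abs(Y-.053)<.06)&(Z>.041)&(Z<.05);print('front',np.percentile(X[k],[2,50,98]),cv2.minAreaRect((W[k][:,:2]*1000).astype(np.float32)))
E
```

```text
[0.4382 0.056  0.1242] [ 0.29  0.08 -0.54  2.05  0.05  1.02 -1.88] -2.3093879818284244e-05
module ((520.1056518554688, 51.003379821777344), (59.836002349853516, 83.2338638305664), 87.336181640625) [0.02420212 0.03182503 0.03352546]
front [0.47023305 0.47556362 0.48058179] ((475.2650451660156, 53.79692840576172), (118.28743743896484, 8.082990646362305), 87.84326934814453)
```

View pics/tray.png

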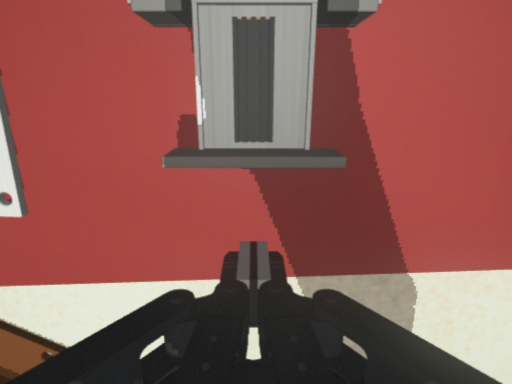

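The module lies flat in the tray at (253,80), with clearance all round, and the drawer front is at (255,158). I lower the closed fingers in front of it and push.

Emit:
carry_out(commands=[[0,0,0,0,0,0.03,255],[0,0,0,0,0,0.06,255],[0,0,0,0,0,0.08,255],[0,0,0,0,0,0.082,255],[0,0,0,0.005,0,0.082,255],[0,0,0,0.012,0,0.082,255],[0,0,0,0.019,0,0.082,255],[0,0,0,0.026,0,0.082,255],[0,0,0,0.033,0,0.082,255],[0,0,0,0.04,0,0.082,255]])

```text
time: 8.65
eef_pos: [0.479, 0.0543, 0.0429]
eef_rot: [[0.999, -0.038, 0.001], [-0.038, -0.999, -0.0], [0.001, 0.0, -1.0]]
ft_force: [-2.1, 0.9, 1.7]
grip_width: -0.0002
finger_force: 1.0
```

Emit:
carry_out(commands=[[0,0,0,0.007,0,0,255],[0,0,0,0.014,0,0,255],[0,0,0,0.021,0,0,255],[0,0,0,0.028,0,0,255],[0,0,0,0.035,0,0,255],[0,0,0,0.041,0,0,255],[0,0,0,0.047,0,0,255],[0,0,0,0.052,0,0,255],[0,0,0,0.056,0,0,255],[0,0,0,0.058,0,0,255]])

```text
time: 9.48
eef_pos: [0.5364, 0.0521, 0.0422]
eef_rot: [[0.999, -0.038, 0.0], [-0.038, -0.999, -0.0], [0.0, 0.0, -1.0]]
ft_force: [-1.7, -0.8, 1.1]
grip_width: 0.0
finger_force: 0.8
```

Emit:
carry_out(commands=[[0,0,0,0.002,0,0,255],[0,0,0,0.003,0,0,255],[0,0,0,0.004,0,0,255],[0,0,0,0.005,0,0,255],[0,0,0,0.006,0,0,255],[0,0,0,0.007,0,0,255],[0,0,0,0.008,0,0,255],[0,0,0,0.0085,0,0,255],[0,0,0,0.009,0,0,255],[0,0,0,0.009,0,0,255]])

```text
time: 10.32
eef_pos: [0.5425, 0.0519, 0.0421]
eef_rot: [[0.999, -0.038, -0.005], [-0.038, -0.999, -0.001], [-0.005, 0.001, -1.0]]
ft_force: [-15.7, -1.2, 12.5]
grip_width: 0.0002
finger_force: 7.5
```

The push met the hard stop at the expected spot, so the drawer is shut. I back off, lift, and go above the silver cover.

Emit:
carry_out(commands=[[0,0,0,-0.012,0,0,255],[0,0,0,-0.022,0,0,255],[0,0,0,-0.025,0,-0.03,255],[0,0,0,-0.025,0,-0.07,255],[0,0,0,-0.028,-0.01,-0.11,100],[0,0,0,-0.03,-0.05,-0.14,0],[0,0,0.01,-0.035,-0.09,-0.158,0],[0,0,0.02,-0.035,-0.13,-0.158,0],[0,0,0.03,-0.035,-0.17,-0.158,0],[0,0,0.03,-0.035,-0.21,-0.158,0]])

```text
time: 11.15
eef_pos: [0.5182, 0.2603, 0.2017]
eef_rot: [[0.998, -0.07, 0.003], [-0.07, -0.998, 0.001], [0.003, -0.001, -1.0]]
ft_force: [0.6, -0.3, 0.9]
grip_width: 0.0722
finger_force: 0.0
```

Emit:
carry_out(commands=[[0,0,0,0,-0.03,0,0],[0,0,0,0,-0.047,0,0],[0,0,0,0,-0.047,0,0],[0,0,0,0,-0.047,0,0],[0,0,0,0,-0.047,0,0],[0,0,0,0,-0.047,0,0],[0,0,0,0,-0.047,0,0],[0,0,0,0,-0.047,0,0],[0,0,0,0,-0.047,0,0],[0,0,0,0,-0.047,0,0]])

```text
time: 11.98
eef_pos: [0.5211, 0.3048, 0.2004]
eef_rot: [[0.998, -0.069, 0.0], [-0.069, -0.998, -0.0], [0.0, 0.0, -1.0]]
ft_force: [0.2, -0.3, 0.3]
grip_width: 0.0854
finger_force: 0.0
```

```bash
python3 - <<'E'
from h import *
s=bot.get_state(); print(np.round(s['eef_pos'],4),np.round(s['eef_rot'],4).tolist(),np.round(s['joint_vel'],3))
img,W=cloud('wrist'); np.savez('/tmp/cov',img=img,W=W); X,Y,Z=W[...,0],W[...,1],W[...,2]
b=(abs(X-.51)<.12)&(abs(Y-.31)<.11)
for nm,k in dict(plate=b&(Z>.005)&(Z<.012),all=b&(Z>.005)&(Z<.06),fin=b&(Z>.047)&(Z<.06)).items():
    p=(W[k][:,:2]*1000).astype(np.float32); print(nm,len(p),cv2.minAreaRect(p),np.median(Z[k]))
img2,W2=cloud('scene'); k=(W2[...,0]>.5)&(W2[...,0]<.58)&(abs(W2[...,1]-.05)<.1)&(W2[...,2]>.03)&(W2[...,2]<.05)
cr=cv2.resize(img2[165:285,195:355],(400,300),interpolation=cv2.INTER_CUBIC)
save('cov',np.hstack([cv2.resize(img,(400,300)),cr]))
E
```

```text
[0.5211 0.3048 0.2004] [[0.9976, -0.0686, 0.0003], [-0.0686, -0.9976, -0.0001], [0.0003, 0.0001, -1.0]] [-0.005  0.002 -0.003 -0.     0.002  0.001 -0.   ]
plate 15056 ((532.298583984375, 308.9390563964844), (140.34310913085938, 197.4630126953125), 86.17494201660156) 0.008264176298133113
all 19448 ((532.298583984375, 308.9390563964844), (140.34310913085938, 197.4630126953125), 86.17494201660156) 0.008531226767191286
fin 1991 ((509.23663330078125, 310.77642822265625), (30.00337028503418, 110.58430480957031), 86.61820220947266) 0.05222696458646903
```

View pics/cov.png

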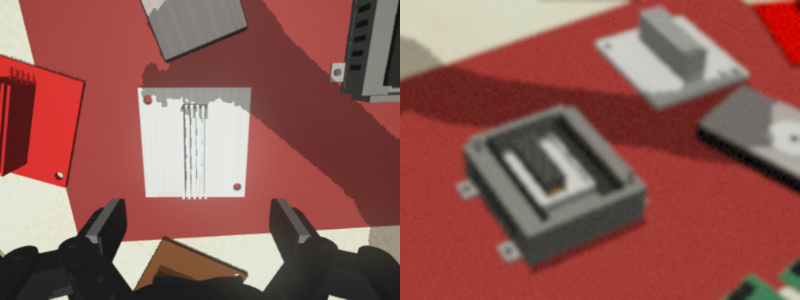

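The left half shows the silver cover (plate at (195,142), fins at (195,150)) between the open jaws. The right half shows the drawer shut with the module inside. I grip the fins.

Emit:
carry_out(commands=[[0,0,-0.006,-0.0123,-0.0052,0.02,0],[0,0,-0.006,-0.0123,-0.0052,0.05,0],[0,0,-0.006,-0.0123,-0.0052,0.08,0],[0,0,-0.006,-0.0123,-0.0052,0.11,0],[0,0,-0.006,-0.0123,-0.0052,0.135,0],[0,0,-0.006,-0.0123,-0.0052,0.15,0],[0,0,-0.006,-0.0123,-0.0052,0.162,0],[0,0,-0.006,-0.0123,-0.0052,0.168,0],[0,0,-0.006,-0.0123,-0.0052,0.168,0],[0,0,-0.006,-0.0123,-0.0052,0.168,150]], squeeze=90)

```text
time: 12.92
eef_pos: [0.5094, 0.3116, 0.033]
eef_rot: [[0.998, -0.062, 0.001], [-0.062, -0.998, 0.0], [0.001, -0.001, -1.0]]
ft_force: [0.9, -0.3, -0.1]
grip_width: 0.0756
finger_force: 0.0
```

Emit:
carry_out(commands=[[0,0,0,0,0,0,200],[0,0,0,0,0,0,255],[0,0,0,0,0,0,255],[0,0,0,0,0,0,255],[0,0,0,0,0,0,255],[0,0,0,0,0,0,255],[0,0,0,0,0,0,255],[0,0,0,0,0,0,255],[0,0,0,0,0,0,255],[0,0,0,0,0,0,255]])

```text
time: 13.75
eef_pos: [0.5096, 0.3112, 0.0332]
eef_rot: [[0.998, -0.062, 0.001], [-0.062, -0.998, 0.0], [0.001, -0.0, -1.0]]
ft_force: [-1.0, -2.1, 6.0]
grip_width: 0.0292
finger_force: 90.4
```

Emit:
carry_out(commands=[[0,0,0,0,0,-0.01,255],[0,0,0,0,0,-0.03,255],[0,0,0,0,0,-0.06,255],[0,0,0,0,0,-0.09,255],[0,0,0,0,0,-0.115,255],[0,0,0,0,0,-0.13,255],[0,0,0,0,0,-0.13,255],[0,0,0,0,0,-0.13,255],[0,0,0,0,0,-0.13,255],[0,0,0,0,0,-0.13,255]])

```text
time: 14.58
eef_pos: [0.5082, 0.3106, 0.1605]
eef_rot: [[0.998, -0.062, -0.003], [-0.062, -0.998, -0.002], [-0.002, 0.002, -1.0]]
ft_force: [-0.6, 0.5, -4.2]
grip_width: 0.0287
finger_force: 89.5
```

```bash
python3 - <<'E'
from h import *
s=bot.get_state(); p0=np.array(s['eef_pos']);R0=np.array(s['eef_rot']); print(np.round(p0,4),np.round(R0,4).tolist(),np.round(s['ft_force'],2))
img,W=cloud('wrist'); T=(W-p0)@R0; X,Y,Z=T[...,0],T[...,1],T[...,2]
# in tool frame: plate top at z=+0.024 (underside at +0.032)
k=(abs(Z-.024)<.006)&(abs(X)<.1)&(abs(Y)<.1); p=T[k]; r=cv2.minAreaRect((p[:,:2]*1000).astype(np.float32)); print('plate',len(p),r)
A=np.c_[p[:,:2],np.ones(len(p))]; print('plane z=ax+by+c',np.linalg.lstsq(A,p[:,2],rcond=None)[0].round(4))
# holes: pixels inside the plate whose depth is well below
h=(Z>.04)
P=bot.camera_params('wrist');K=np.array([[P['fx'],0,P['cx']],[0,P['fy'],P['cy']],[0,0,1]]);C=np.array(P['pose']);Rc=R0.T@C[:3,:3];tc=R0.T@(C[:3,3]-p0)
uv=np.stack(np.meshgrid(np.arange(512),np.arange(384)),-1).reshape(-1,1,2).astype(float)
n=cv2.undistortPoints(uv,K,np.array(P['dist_coeffs'])).reshape(384,512,2); d=np.concatenate([n,np.ones((384,512,1))],-1)@Rc.T
lam=(.024-tc[2])/d[...,2]; Q=tc+d*lam[...,None]   # where each ray crosses plate top
g=cv2.cvtColor(img,cv2.COLOR_RGB2HSV)
for sg in (1,-1):   # hole at base (+60,+59)-> tool (+60,-59)
    for nm,mk in dict(depth=h,red=(g[...,1]>90)).items():
        k=mk&(abs(Q[...,0]-sg*.06)<.0095)&(abs(Q[...,1]+sg*.059)<.0085); print('hole',sg,nm,k.sum(),Q[k].mean(0).round(4) if k.any() else '')
save('held',img)
E
```

```text
[0.5082 0.3106 0.1605] [[0.9981, -0.0621, -0.0025], [-0.0621, -0.9981, -0.0015], [-0.0024, 0.0017, -1.0]] [-0.61  0.52 -4.18]
plate 39372 ((-0.6102676391601562, -0.8028106689453125), (150.6619415283203, 140.91864013671875), 0.146523579955101)
plane z=ax+by+c [0.0005 0.0004 0.0249]
hole 1 depth 278 [ 0.0605 -0.0576  0.024 ]
hole 1 red 265 [ 0.0604 -0.0579  0.024 ]
hole -1 depth 0 
hole -1 red 0
```

View pics/held.png

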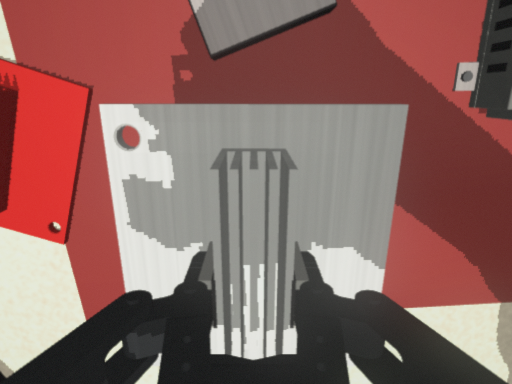

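The cover is held level; its hole at (128,137) is where expected, and the centre is within 1 mm of the TCP. I carry it above the lower half.

Emit:
carry_out(commands=[[0,0,-0.005,0.015,0.025,0,255],[0,0,-0.01,0.032,0.056,0,255],[0,0,-0.015,0.05,0.088,0,255],[0,0,-0.02,0.068,0.12,0,255],[0,0,-0.027,0.087,0.152,0,255],[0,0,-0.027,0.105,0.184,0,255],[0,0,-0.027,0.122,0.214,0,255],[0,0,-0.027,0.135,0.237,0,255],[0,0,-0.027,0.142,0.249,0,255],[0,0,-0.027,0.1452,0.2543,0,255]])

```text
time: 15.47
eef_pos: [0.6385, 0.0451, 0.1609]
eef_rot: [[0.999, -0.039, -0.002], [-0.039, -0.999, -0.001], [-0.002, 0.001, -1.0]]
ft_force: [0.4, 0.2, -4.6]
grip_width: 0.0291
finger_force: 89.8
```

Emit:
carry_out(commands=[[0,0,0,0,0,0.01,255],[0,0,0,0,0,0.02,255],[0,0,0,0,0,0.03,255],[0,0,0,0,0,0.04,255],[0,0,0,0,0,0.045,255],[0,0,0,0,0,0.045,255],[0,0,0,0,0,0.045,255],[0,0,0,0,0,0.045,255],[0,0,0,0,0,0.045,255],[0,0,0,0,0,0.045,255]])

```text
time: 16.3
eef_pos: [0.6385, 0.0484, 0.1179]
eef_rot: [[0.999, -0.035, 0.001], [-0.035, -0.999, -0.0], [0.001, -0.0, -1.0]]
ft_force: [-0.8, 0.7, -4.7]
grip_width: 0.0287
finger_force: 89.9
```

```bash
python3 - <<'E'
from h import *
s=bot.get_state(); p0=np.array(s['eef_pos']);R0=np.array(s['eef_rot']); print(np.round(p0,4),np.round(R0,4).tolist(),np.round(s['ft_force'],2),s['grip_width'],np.round(s['joints'],2))
print(delta([.6373,.0478,p0[2]],rotz(np.radians(-92.0))))
img,W=cloud('wrist')
T=(W-p0)@R0; k=(abs(T[...,2]-.024)<.006)&(abs(T[...,0])<.1)&(abs(T[...,1])<.1); p=T[k]; print('plate in tool',cv2.minAreaRect((p[:,:2]*1000).astype(np.float32)))
for c in ['scene','side']:
    i,V=cloud(c); k=(abs(V[...,0]-.637)<.1)&(abs(V[...,1]-.048)<.1)&(abs(V[...,2]-(p0[2]-.024))<.004); q=(V[k][:,:2]*1000).astype(np.float32); print(c,cv2.minAreaRect(q))
    if c=='scene': save('above',np.hstack([cv2.resize(i[165:285,195:355],(400,300),interpolation=cv2.INTER_CUBIC),cv2.resize(img,(400,300))]))
E
```

```text
[0.6385 0.0484 0.1179] [[0.9994, -0.0354, 0.001], [-0.0354, -0.9994, -0.0], [0.001, -0.0, -1.0]] [-0.76  0.67 -4.71] 0.028688804170502662 [ 0.23  0.51 -0.5   1.55  0.26  1.15 -1.93]
(array([-0.    , -0.001 , -0.0005]), array([-0.0012,  0.0006, -0.    ]))
plate in tool ((-0.537139892578125, -0.8621368408203125), (150.27308654785156, 140.82701110839844), 0.044881436973810196)
scene ((638.6284790039062, 48.973388671875), (141.90492248535156, 153.18576049804688), 87.91413116455078)
side ((636.847900390625, 50.169342041015625), (145.34292602539062, 152.40402221679688), 89.00344848632812)
```

View pics/above.png

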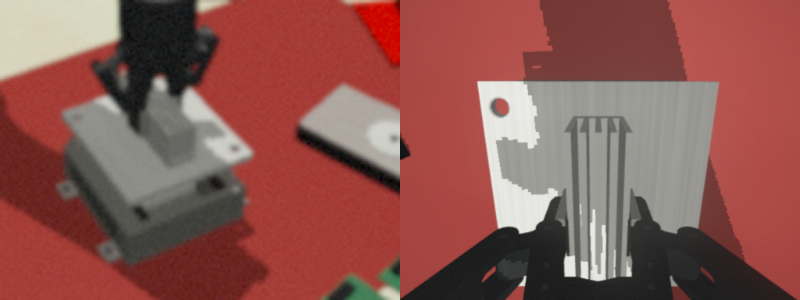

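Emit:
carry_out(commands=[[0,0,0,-0.0012,0.0007,0,255],[0,0,0,-0.0012,0.0007,0.003,255],[0,0,0,-0.0012,0.0007,0.006,255],[0,0,0,-0.0012,0.0007,0.009,255],[0,0,0,-0.0012,0.0007,0.012,255],[0,0,0,-0.0012,0.0007,0.015,255],[0,0,0,-0.0012,0.0007,0.018,255],[0,0,0,-0.0012,0.0007,0.021,255],[0,0,0,-0.0012,0.0007,0.024,255],[0,0,0,-0.0012,0.0007,0.026,255]])

```text
time: 17.28
eef_pos: [0.6368, 0.0477, 0.0908]
eef_rot: [[0.999, -0.035, -0.0], [-0.035, -0.999, -0.0], [-0.0, 0.0, -1.0]]
ft_force: [0.6, -0.2, -4.1]
grip_width: 0.0287
finger_force: 89.9
```

Emit:
carry_out(commands=[[0,0,0,0,0,0.001,255],[0,0,0,0,0,0.002,255],[0,0,0,0,0,0.003,255],[0,0,0,0,0,0.004,255],[0,0,0,0,0,0.005,255],[0,0,0,0,0,0.006,255],[0,0,0,0,0,0.006,255],[0,0,0,0,0,0.006,255],[0,0,0,0,0,0.006,255],[0,0,0,0,0,0.006,255]])

```text
time: 18.12
eef_pos: [0.637, 0.0477, 0.0854]
eef_rot: [[0.999, -0.035, 0.0], [-0.035, -0.999, -0.0], [0.0, 0.0, -1.0]]
ft_force: [-0.3, -0.4, -5.1]
grip_width: 0.0288
finger_force: 89.9
```

The dowels are in the holes with no side force. Now I press.

Emit:
carry_out(commands=[[0,0,0,0,0,0.001,255],[0,0,0,0,0,0.002,255],[0,0,0,0,0,0.003,255],[0,0,0,0,0,0.004,255],[0,0,0,0,0,0.005,255],[0,0,0,0,0,0.006,255],[0,0,0,0,0,0.0065,255],[0,0,0,0,0,0.007,255],[0,0,0,0,0,0.007,255],[0,0,0,0,0,0.007,255]], squeeze=110)

```text
time: 18.95
eef_pos: [0.6371, 0.0477, 0.079]
eef_rot: [[0.999, -0.035, 0.001], [-0.035, -0.999, -0.0], [0.001, 0.0, -1.0]]
ft_force: [-4.2, -1.5, 7.7]
grip_width: 0.029
finger_force: 110.0
```

Emit:
carry_out(commands=[[0,0,0,0,0,0.0003,255],[0,0,0,0,0,0.0006,255],[0,0,0,0,0,0.0009,255],[0,0,0,0,0,0.0012,255],[0,0,0,0,0,0.0015,255],[0,0,0,0,0,0.0018,255],[0,0,0,0,0,0.002,255],[0,0,0,0,0,0.002,255],[0,0,0,0,0,0.002,255],[0,0,0,0,0,0.002,255]])

```text
time: 19.78
eef_pos: [0.6371, 0.0478, 0.0783]
eef_rot: [[0.999, -0.035, 0.001], [-0.035, -0.999, -0.001], [0.001, 0.001, -1.0]]
ft_force: [-10.8, -1.6, 18.6]
grip_width: 0.029
finger_force: 112.0
```

```bash
python3 - <<'E'
from h import *
s=bot.get_state(); print(np.round(s['ft_force'],1),np.round(s['ft_torque'],2),np.round(s['eef_rot'],4).tolist())
img,W=cloud('wrist'); X,Y,Z=W[...,0],W[...,1],W[...,2]
k=(abs(X-.637)<.07)&(abs(Y-.048)<.065)&(abs(Z-.053)<.006); p=W[k]; A=np.c_[p[:,0]-.637,p[:,1]-.048,np.ones(len(p))]; print('plate top plane',len(p),np.linalg.lstsq(A,p[:,2],rcond=None)[0].round(4))
D=np.load('/tmp/base.npz')['W']; k=(abs(D[...,0]-.637)<.07)&(abs(D[...,1]-.048)<.065)&(abs(D[...,2]-.0455)<.004); p=D[k]; A=np.c_[p[:,0]-.637,p[:,1]-.048,np.ones(len(p))]; print('rim plane before',len(p),np.linalg.lstsq(A,p[:,2],rcond=None)[0].round(4))
i,V=cloud('side'); j,U=cloud('scene')
save('fin',np.hstack([cv2.resize(i[150:230,170:290],(400,267),interpolation=cv2.INTER_CUBIC),cv2.resize(j[170:285,195:355],(372,267),interpolation=cv2.INTER_CUBIC)]))
E
```

```text
[-10.8  -1.6  18.6] [-0.25  2.11  0.03] [[0.9994, -0.0353, 0.0009], [-0.0353, -0.9994, -0.0006], [0.0009, 0.0005, -1.0]]
plate top plane 32542 [0.0009 0.0004 0.0533]
rim plane before 7333 [0.0012 0.0004 0.0454]
```

View pics/fin.png

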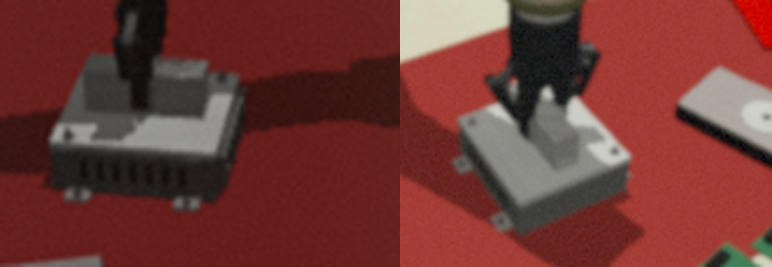

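Emit:
carry_out(commands=[[0,0,0,-0.0003,0,0,255],[0,0,0,-0.0006,0,0.0002,255],[0,0,0,-0.0008,0,0.0004,255],[0,0,0,-0.0008,0,0.0006,255],[0,0,0,-0.0008,0,0.0008,255],[0,0,0,-0.0008,0,0.001,255],[0,0,0,-0.0008,0,0.001,255],[0,0,0,-0.0008,0,0.001,255],[0,0,0,-0.0008,0,0.001,255],[0,0,0,-0.0008,0,0.001,255]])

```text
time: 20.77
eef_pos: [0.6371, 0.0477, 0.0782]
eef_rot: [[0.999, -0.035, 0.003], [-0.035, -0.999, -0.001], [0.003, 0.001, -1.0]]
ft_force: [-10.3, -2.6, 23.7]
grip_width: 0.0285
finger_force: 112.6
```

```bash
python3 - <<'E'
from h import *
s=bot.get_state(); print(np.round(s['ft_force'],1),np.round(s['ft_torque'],2),np.round(s['eef_rot'],4).tolist())
img,W=cloud('wrist'); X,Y,Z=W[...,0],W[...,1],W[...,2]
k=(abs(X-.637)<.07)&(abs(Y-.048)<.065)&(abs(Z-.053)<.006); p=W[k]; A=np.c_[p[:,0]-.637,p[:,1]-.048,np.ones(len(p))]; print('plate top plane',len(p),np.linalg.lstsq(A,p[:,2],rcond=None)[0].round(4))
E
```

```text
[-10.3  -2.6  23.7] [-0.39  2.16  0.07] [[0.9994, -0.0354, 0.0027], [-0.0354, -0.9994, -0.0006], [0.0027, 0.0005, -1.0]]
plate top plane 32516 [0.0013 0.0005 0.0533]
```

The plate top sits 7.9 mm above the measured rim plane, parallel to it, with the force clearly over the seal's. I hold briefly to check stability, then hand in.

Emit:
carry_out(commands=[[0,0,0,0,0,0,255],[0,0,0,0,0,0,255],[0,0,0,0,0,0,255],[0,0,0,0,0,0,255],[0,0,0,0,0,0,255],[0,0,0,0,0,0,255],[0,0,0,0,0,0,255],[0,0,0,0,0,0,255],[0,0,0,0,0,0,255],[0,0,0,0,0,0,255]])

```text
time: 21.65
eef_pos: [0.6371, 0.0477, 0.0782]
eef_rot: [[0.999, -0.035, 0.003], [-0.035, -0.999, -0.001], [0.003, 0.001, -1.0]]
ft_force: [-9.0, -2.0, 23.0]
grip_width: 0.0291
finger_force: 112.6
```

```bash
python3 - <<'E'
from h import *
s=bot.get_state(); print(np.round(s['ft_force'],1),np.round(s['eef_pos'],4))
if s['ft_force'][2]>12 and abs(s['eef_pos'][2]-.0782)<.0005: print(bot.sign_off())
E
```

```text
[-9. -2. 23.] [0.6371 0.0477 0.0782]
the job is handed in; nothing more can be done
None
```

The job is handed in at about 21.7 s: the module lies flat in the shut drawer, the cover is on both dowels and held flush at about 23 N, and I never touched the hard disk or screwdriver.

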